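# Refit the grinder's upper burr

### The job

The coffee grinder has been cleaned and its upper burr carrier has been put back loosely, turned the wrong way round. With a fingertip against the carrier's handle turn it, either way, until the notch in its rim stands over the key pin of the grinder's collar, then press it straight down by the handle until it snaps fully home and lies level. Only push and press it - do not grip or lift the carrier - and leave the things around it standing where they are.

Things in the scene. Friction and masses are not known exactly. Their poses are not given: they have to be found in the camera images.
- grinder: Electric coffee grinder, hopper off: upright round black tower, 115 mm across, fixed; its yaw varies by 35 degrees either way. Origin: middle of its foot on the worktop; local z: the vertical axis that tower and carrier share; local -x: its front (grey grounds cup, dial, key pin).
- collar (a point): Centre of the rim of the black threaded collar on top of the grinder, on its axis, 133.5 mm above the worktop. Collar 95 mm outside, bore 81.6 mm. Three sprung steel catches in its wall, at 60, 180 and 300 degrees from the pin, carry the loose carrier level; pressed down on the axis with about 10 N, the carrier clicks past them and is held.
- seat (a point): Centre of the flat seat inside the collar, on the axis, 118 mm above the worktop: the carrier's underside lies on it when fully home, 12 mm lower than at the start; the handle's top is then 138.5 mm above the worktop.
- key_pin (a point): Tip of the upright steel pin on the seat, 36.5 mm from the axis towards grinder -x, 6.5 mm thick, tip tapered, 128.3 mm above the worktop. The loose carrier hides it and clears its tip by about 1.5 mm, but in the same direction a bright steel bar 6.5 mm wide lies across the collar's black rim and sticks out 6 mm: the only one.
- burr_carrier: Upper burr carrier, loose, about 0.16 kg: grey disc 80 mm across, 4.5 mm thick, bean hole with steel ring in the middle, a bridge handle across its top. Origin: on its axis at the disc's underside, 130 mm above the worktop at the start; local z up, notch at local -x, handle along local y. It turns on the catches with next to no resistance and stays where left.
- notch (a point): Centre of the disc's only notch, at its underside, 36.5 mm from the axis towards carrier -x: slot 10 mm wide, 8 mm deep in the rim. Over the pin when the carrier's yaw equals the grinder's; the tapered pin takes up about 4 degrees of error. Off the pin the carrier cannot go down.
- handle_top (a point): Middle of the handle's top, on the axis: the place to press. Handle 70 mm long, 7 mm thick, top 16 mm above the disc's upper face (which is about level with the collar's rim at the start); its upper 2 mm are a crown 4 mm thick. A finger on each long side at once counts as gripping.
- bean_hopper: Bystander: clear bean hopper with black lid and black foot ring, 117 mm across, 105 mm high. Origin at the middle of its foot.
- salt_shaker: Bystander: small salt shaker with a steel cap, 44 mm across, 90 mm high. Origin at the middle of its foot.
- capsule: Bystander: small aluminium coffee capsule, 37 mm across, 24 mm high, alone to the right of the grinder. Origin at the middle of its foot.
- teaspoon: Bystander: steel teaspoon, 134 mm long, flat on the worktop. Origin below its middle.
- brush: Bystander: small cleaning brush, 150 mm long, lying on the worktop. Origin below its middle.
- egg_cup: Bystander: white egg cup, 49 mm across, 57 mm high. Origin at the middle of its foot.

How it is judged:
By the outcome, as a careful person would: the job done as asked, in the order asked, and still so for the second after the job is handed in, with the robot touching nothing.
It also fails if it takes over 53 s, if anything falls off the work surface, if the arm or the gripper's body presses on something with over 40 N, if the wrist force passes 120 N, or if a joint passes its speed limit or range.

### The arm

A 7-joint arm with a two-finger parallel gripper is mounted at the origin on a cart in front of the work surface, level with it; the furniture and walls round the work are solid. World frame = base frame: x ahead of the robot, y to its left, z up, the work surface at z = 0. Lengths are in mm, angles in rad, forces in N, time in s.
With the tool pointing down it reaches from about 400 to 850 mm from the base axis. Payload 6.9 kg.
Tool frame: the origin (TCP) lies at the very end of the fingers, on their centre line; the grasp point (between the pads) lies hold_point_z behind it (hold_point_z is the distance from the TCP to the grasp point, in mm); z points along the fingers, y is the line along which they close (so a half turn about z gives the same grasp; the last joint's range is limited). The gripper opens to 85 mm and grips with 20 to 120 N. Pads are 22 mm wide; open, the fingers measure 114 mm over their backs; the gripper's body (76 mm by 85 mm) begins 54 mm behind the grasp point. The pads swing forward as they close: fully open they stand 13 mm farther back than shut.
Start: joints at [1.351, 0.507, -0.238, 1.5, 0.126, 1.149, -0.155], TCP at [199.42, -592.32, 231.275] pointing down, gripper open.
Joint ranges: [-3.08, 3.08], [-0.24, 2.05], [-1.43, 1.35], [0, 2.5], [-1.52, 4.66], [0.17, 1.96], [-2.89, 2.89]. Speed limits (rad/s): [2.39, 2.39, 3.14, 3.14, 3.14, 3.14, 3.14].

### API

Orientations are given as [roll, pitch, yaw] about the fixed x, y, z axes, in that order (R = Rz(yaw) Ry(pitch) Rx(roll)).
In Python, from workcell import get_state, get_image, camera_model, sign_off, search_frame, silhouettes, hold_point_z gives the robot as it stands.
- The arm moves only by the shell command python3 -m creep 'ROWS' [FORCE]. ROWS is JSON, a list of rows, each a list of 5 numbers: the closure in counts, from 0 (fully open) to 255 (shut), then the shift along the world's x, y, z in mm, then the turn about the world's z in degrees. In form: [[gripper, tx, ty, tz, spin], ...]. A call has 1 to 5 rows; each row shifts and turns the commanded pose from where the row before left it; what a row does not reach is not made up. A row lasts 1/8 s, in which the tool goes at most 62.5 mm and 10.7 degrees, less where a joint would pass 70% of its speed; a pose out of reach is approached as far as the arm can. A call is refused whole if a number of a shift passes 62.5 or a number of a turn 10.7, either way. A call with a gripper value outside its range is refused whole. The fingers move at their own pace and stop on an object; FORCE is the grip in N (left out, the last holds). Time passes only in rows, so rows that do not move let the fingers close. It gives the time, the measured TCP pose, the force, the opening and the grip force at its end, in the units of the state.
- get_state(): the state, without advancing time (a new reading comes with each control period).
- get_image(name): name is "side" or "top" or "wrist"; returns (picture, depth): 400x640x3 uint8, red, green, blue; 400x640 float32, mm along the optical axis (not along the pixel's ray), 0 where there is no reading.
- camera_model(name): a dict with "vfov" (degrees; the focal length in pixels is half the picture's height over the tangent of half this angle, whatever the lens; pixels are square), "cx", "cy" (the principal point, pixels), "R" (3x3) and "t" (3): a world point X has camera coordinates R X + t. Camera axes: x right, y down, z forward; pixel columns grow to the right and rows downward; lengths in mm; the calibration is good to about 2 mm. A picture is of the moment at which its call begins: read the wrist's pose just before it. camera_model takes no time and is no camera call; for the wrist camera it gives the pose at the moment of the call.
- sign_off(): hands the job in; it is judged then, once.
Trained networks look in the newest picture that a camera, given by its name, has taken for a name from the list of things; names that differ only in an ending like _2 or _b are one class to them, and where a whole thing is asked for, a point or a joint stands for the part that bears it (a point fixed in the world has none). Each returns a list of dicts, best first, with "conf" (0 to 1); they miss things now and then, are a little off and sometimes report something else, mostly with a low value. They report only what shows in the picture. A call takes as long as a camera call.
- search_frame(query, camera): "centre" ([x, y, z] in mm, in world coordinates, good to about 4 mm: the middle of the surface that is visible of it).
- silhouettes(query, camera): "mask" (400x640 bool, what is visible of it).
The state is a dict: "time": time; "joint_positions": joint angles; "qd": joint speeds; "joint_torque": joint torques, N m; "position": TCP position; "eef_rot": TCP orientation; "ft_force": force on the tool from outside, world axes, zero at the start; "torque": the same for the moment, N m; "finger_gap": finger opening in mm; "grasp_force": force on a finger pad.
Only numpy, scipy, OpenCV 4.12 (cv2) and the standard library are available. Lean on these libraries where they do the work, as an engineer would, in place of code of your own. Each camera call takes 0.05 s, during which the arm holds its last target. There are 200 camera calls.

## Working session

There is one attempt and no reset: what is moved stays moved. The work goes in short steps, Python scripts to look and compute and a shell command to move; the robot and the scene stay as the last step left them, time stands still between calls to the robot, and variables do not carry over. Pictures are saved under pics/ and viewed, at most 10 in all, crops included, and the job is handed in when it is done.

```bash
mkdir -p pics; cat > h.py <<'E'
import numpy as np,cv2
from workcell import *
def unproj(cam,u,v,d):
    m=camera_model(cam);f=200/np.tan(np.radians(m["vfov"])/2)
    c=np.stack([(u-m["cx"])/f*d,(v-m["cy"])/f*d,d],-1)
    return (c-np.array(m["t"]))@np.array(m["R"])
def proj(cam,X):
    m=camera_model(cam);f=200/np.tan(np.radians(m["vfov"])/2)
    c=np.array(m["R"])@np.array(X)+np.array(m["t"])
    return c[0]/c[2]*f+m["cx"],c[1]/c[2]*f+m["cy"]
def save(cam,n):
    p,d=get_image(cam);cv2.imwrite(f"pics/{n}.png",p[:,:,::-1]);np.save(f"pics/{n}.npy",d);return p,d
E
python3 - <<'E'
from h import *
save("top","top0");save("side","side0")
s=get_state();print(s["time"],s["position"],s["eef_rot"],s["finger_gap"],hold_point_z)
for q in ["grinder","burr_carrier","collar","handle_top","notch","bean_hopper","salt_shaker","capsule","teaspoon","brush","egg_cup"]:
    for c in ["top"]:
        print(q,c,[(np.round(r["centre"]),round(r["conf"],2)) for r in search_frame(q,c)[:2]])
for c in("top","side"):
    m=camera_model(c);print(c,m["vfov"],np.round(-np.array(m["R"]).T@np.array(m["t"])))
E
```

```text
0.1 [ 199.22360055 -591.93198262  230.52469552] [-3.14000939e+00  4.84325337e-05  3.24801206e-01] 85.22691380507048 18.700000000000003
grinder top [(array([498., -22., 119.]), 0.92), (array([ 450., -197.,    5.]), 0.58)]
burr_carrier top [(array([509., -29., 133.]), 0.87), (array([ 633., -194.,   71.]), 0.32)]
collar top [(array([495., -21., 121.]), 0.73)]
handle_top top [(array([508., -32., 134.]), 0.98), (array([501., -23., 119.]), 0.69)]
notch top [(array([508., -27., 134.]), 0.6)]
bean_hopper top [(array([508., -28., 136.]), 0.3)]
salt_shaker top [(array([509., -28., 134.]), 0.72), (array([ 632., -195.,   72.]), 0.56)]
capsule top [(array([ 532., -201.,    7.]), 0.5), (array([472., 148.,  15.]), 0.26)]
teaspoon top [(array([ 450., -199.,    4.]), 0.74)]
brush top [(array([472., 145.,  16.]), 0.79)]
egg_cup top [(array([588., 148.,  37.]), 0.86)]
top 48.68514075982092 [429. -24. 945.]
side 51.291728121824065 [ 453. -694.  640.]
```

View pics/top0.png

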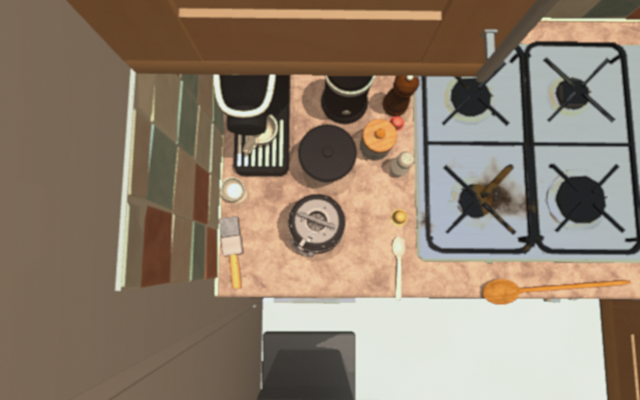

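View pics/side0.png

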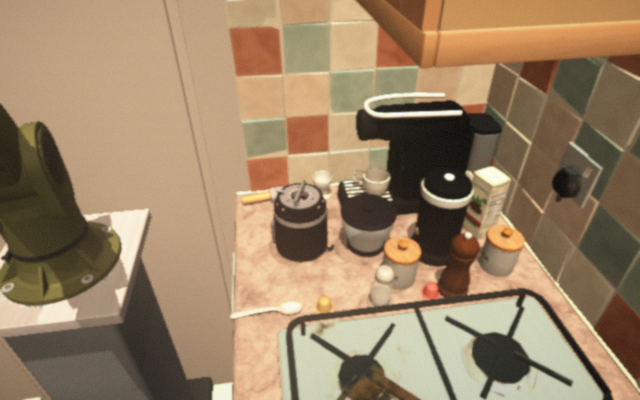

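The top view shows the grinder at about (317,222), with a bright bar possibly at its lower left (305,243). The hopper is behind it at (327,152), and the spoon and capsule are to the right at (399,250). I'll move the arm near the grinder so the wrist camera gets a close look.

```bash
python3 -m creep '[[255,40,60,30,0],[255,40,60,30,0],[255,40,60,30,0],[255,40,60,30,0],[255,40,60,0,0]]'; python3 -m creep '[[255,30,60,0,0],[255,30,60,0,0],[255,20,60,0,0],[255,0,50,0,0],[255,0,0,0,0]]'
python3 - <<'E'
from h import *
save("wrist","w0")
s=get_state();print(s["time"],s["position"],s["eef_rot"],s["finger_gap"],s["joint_positions"])
m=camera_model("wrist");print(m["vfov"],-np.array(m["R"]).T@np.array(m["t"]),m["R"])
E
```

```text
time: 1.27
position: [363.6, -347.3, 329.4]
eef_rot: [3.138, -0.002, 0.324]
ft_force: [1.1, 0.2, 0.3]
finger_gap: 0.3
grasp_force: 0.0
time: 1.9
position: [438.1, -122.8, 328.0]
eef_rot: [-3.141, -0.001, 0.332]
ft_force: [0.5, -0.9, -0.2]
finger_gap: 0.2
grasp_force: 0.0
1.95 [ 437.91855138 -125.65249853  327.73847665] [ 3.14084733e+00 -5.25767701e-04  3.28559092e-01] 0.1347005860448152 [ 0.61312769  0.18029064 -0.47324356  1.74182445  0.08698852  1.23928857
 -1.12406533]
60.205390232340456 [ 501.27558693 -104.96207742  469.87415213] [[ 3.21714096e-01 -9.46836838e-01  2.07182934e-04]
 [-9.13180634e-01 -3.10220629e-01  2.64318540e-01]
 [-2.50202258e-01 -8.52241954e-02 -9.64435413e-01]]
```

View pics/w0.png

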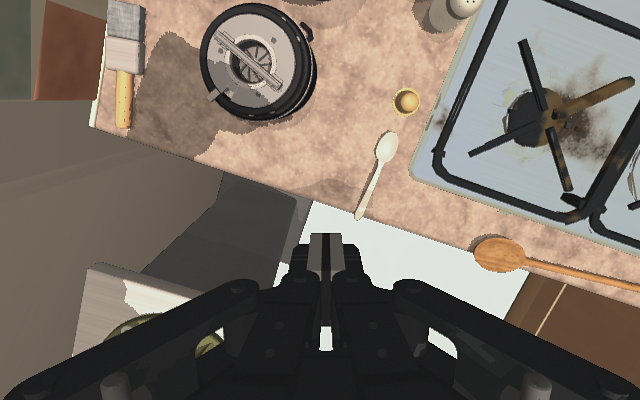

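The wrist view shows the carrier at (253,62), with the handle running from upper left to lower right. There is a bright bar at about (214,97), and something at (306,32). I'll rectify and enlarge it.

```bash
cat >> h.py <<'E'
def ortho(cam,p,z,cx,cy,half=70,s=4):
    # rectified view at height z: up = +x, left = +y ; s px/mm
    w=np.array([[cx+a,cy+b,z] for a,b in((half,half),(half,-half),(-half,-half),(-half,half))],float)
    src=np.float32([proj(cam,X) for X in w]);n=2*half*s
    H=cv2.getPerspectiveTransform(src,np.float32([[0,0],[n,0],[n,n],[0,n]]))
    return cv2.warpPerspective(p,H,(n,n),flags=cv2.INTER_CUBIC)
E
python3 - <<'E'
from h import *
p=cv2.imread("pics/w0.png");d=np.load("pics/w0.npy")
v,u=np.mgrid[0:400,0:640];X=unproj("wrist",u,v,d)
r=np.hypot(X[...,0]-505,X[...,1]+27)
m=(r<70)&(X[...,2]>140)&(X[...,2]<160)&(d>0)
P=X[m];print("handle",len(P),P.mean(0),np.percentile(P[:,2],[5,50,95]))
for lo,hi in((128,138),):
    k=(r<75)&(X[...,2]>lo)&(X[...,2]<hi)&(d>0);Q=X[k][:,:2].astype(np.float32);(c,R)=cv2.minEnclosingCircle(Q);print("rim",c,R,np.median(X[k][:,2]))
c=P[:,:2]-P[:,:2].mean(0);w,V=np.linalg.eigh(c.T@c);print("handle dir deg",np.degrees(np.arctan2(V[1,1],V[0,1])), np.ptp(c@V[:,1]),np.ptp(c@V[:,0]))
cv2.imwrite("pics/o0.png",ortho("wrist",p,133.5,505,-27))
E
```

```text
handle 702 [509.44217679 -29.67407749 147.72526806] [145.15594332 147.91740482 149.94389467]
rim (506.2894287109375, -29.364641189575195) 51.095848083496094 133.06087222066446
handle dir deg 69.03943704574722 69.8896840294127 7.19903263522882
```

View pics/o0.png

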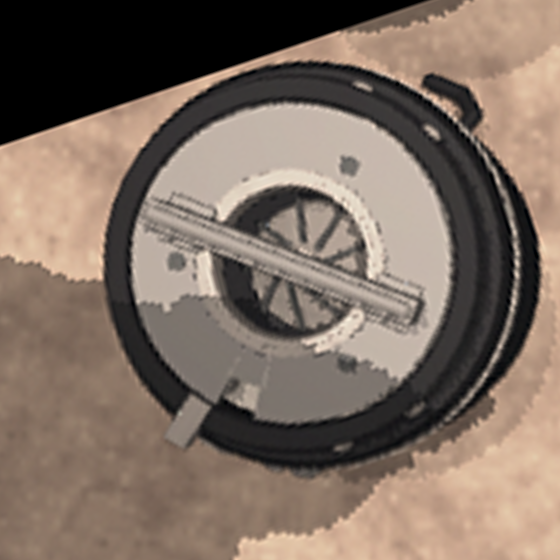

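The bar on the rim is at lower left, at (187,420). The disc's centre is near (291,263), and there's a notch-like feature at about (240,392). I'll go closer to be sure which feature is the notch.

```bash
python3 -m creep '[[255,8,40,-45,0],[255,9,38,-45,0],[255,0,0,-40,0],[255,0,0,0,0],[255,0,0,0,0]]'
python3 - <<'E'
from h import *
p,d=save("wrist","w1");p=p[:,:,::-1].copy()
v,u=np.mgrid[0:400,0:640];X=unproj("wrist",u,v,d)
r=np.hypot(X[...,0]-509,X[...,1]+30)
m=(r<40)&(X[...,2]>148)&(X[...,2]<156)&(d>0)
P=X[m];(c,(a,b),t)=cv2.minAreaRect(P[:,:2].astype(np.float32));print("handle",len(P),P.mean(0),c,a,b,t)
k=(r<75)&(X[...,2]>128)&(X[...,2]<138)&(d>0);print(cv2.minEnclosingCircle(X[k][:,:2].astype(np.float32)))
o=ortho("wrist",p,133.5,509,-30,56,5);cv2.imwrite("pics/o1.png",o)
np.savez("pics/w1x.npz",X=X)
E
```

```text
time: 2.58
position: [455.6, -50.4, 198.5]
eef_rot: [3.141, -0.001, 0.323]
ft_force: [-0.4, -0.2, 0.2]
finger_gap: 0.4
grasp_force: 0.0
handle 1113 [509.93647618 -25.11529495 149.41136593] (509.39984130859375, -26.41415023803711) 68.36751556396484 6.458914279937744 69.27320098876953
((507.7925720214844, -23.947031021118164), 51.39393997192383)
```

View pics/o1.png

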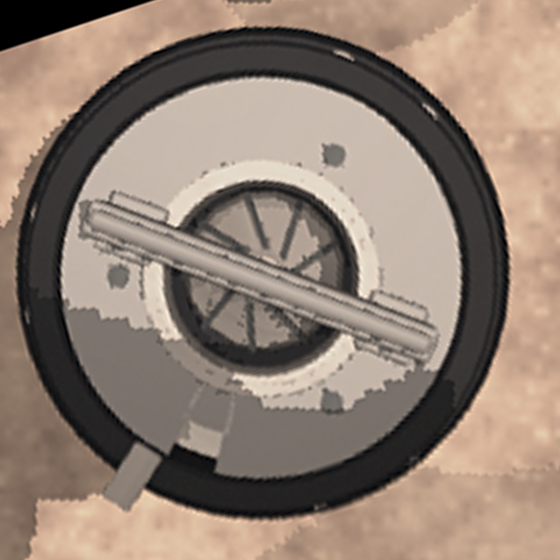

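```bash
cat >> h.py <<'E'
def fit(P):
    A=np.c_[2*P,np.ones(len(P))];s=np.linalg.lstsq(A,(P**2).sum(1),rcond=None)[0];return s[:2],np.sqrt(s[2]+s[:2]@s[:2])
def disc_angles(p,cx,cy,half=56,s=5,tag=None):
    "p BGR wrist picture; fits disc edge in rectified view, prints bar and notch angles"
    o=ortho("wrist",p,133.5,cx,cy,half,s);g=cv2.GaussianBlur(cv2.cvtColor(o,cv2.COLOR_BGR2GRAY),(5,5),0).astype(float)
    c=np.array([cx,cy],float)
    samp=lambda x,y:cv2.remap(g.astype(np.float32),np.float32((cy+half-y)*s),np.float32((cx+half-x)*s),1)
    for it in range(4):
        th=np.radians(np.arange(0,360,2.));rr=np.arange(36,45,.2)
        G=samp(c[0]+np.outer(np.cos(th),rr),c[1]+np.outer(np.sin(th),rr))
        D=np.diff(G,axis=1);i=D.argmin(1);ok=D.min(1)<-4
        E=c+np.c_[np.cos(th),np.sin(th)]*rr[i][:,None];E=E[ok]
        for _ in range(3):
            c2,R=fit(E);e=abs(np.hypot(*(E-c2).T)-R);E=E[e<1.0]
        c=c2
    th=np.arange(90,270,.5);t=np.radians(th)
    out={}
    for n,rs in(("bar",np.arange(45,47.5,.5)),("rim37",np.arange(35.5,38.5,.5))):
        G=samp(c[0]+np.outer(np.cos(t),rs),c[1]+np.outer(np.sin(t),rs)).mean(1);out[n]=G
    return c,R,th,out
E
python3 - <<'E'
from h import *
p=cv2.imread("pics/w1.png");X=np.load("pics/w1x.npz")["X"]
c,R,th,o=disc_angles(p,509,-30);print(c,R)
for n in o:
    print(n,[(int(a),int(b)) for a,b in zip(th[80:160:2],o[n][80:160:2])])
ang=np.degrees(np.arctan2(X[...,1]-c[1],X[...,0]-c[0]))%360;r=np.hypot(X[...,0]-c[0],X[...,1]-c[1])
for a in range(140,180,3):
    k=(abs(ang-a)<1.5)&(r>34.5)&(r<39);print(a,np.round(np.median(X[k][:,2]),1),end=" ")
for q in("notch","key_pin","collar","handle_top"):print(q,[(np.round(x["centre"],1),round(x["conf"],2)) for x in search_frame(q,"wrist")[:2]])
E
```

```text
[509.56457314 -26.18207478] 39.98977729775806
bar [(130, 31), (131, 31), (132, 32), (133, 32), (134, 31), (135, 32), (136, 32), (137, 31), (138, 32), (139, 31), (140, 31), (141, 30), (142, 26), (143, 76), (144, 133), (145, 132), (146, 132), (147, 133), (148, 130), (149, 128), (150, 128), (151, 68), (152, 26), (153, 30), (154, 30), (155, 30), (156, 30), (157, 29), (158, 30), (159, 31), (160, 30), (161, 29), (162, 30), (163, 30), (164, 30), (165, 29), (166, 29), (167, 30), (168, 30), (169, 30)]
rim37 [(130, 116), (131, 115), (132, 116), (133, 115), (134, 115), (135, 115), (136, 115), (137, 114), (138, 114), (139, 114), (140, 115), (141, 114), (142, 114), (143, 114), (144, 115), (145, 114), (146, 114), (147, 114), (148, 114), (149, 114), (150, 114), (151, 115), (152, 106), (153, 94), (154, 109), (155, 112), (156, 112), (157, 118), (158, 112), (159, 107), (160, 111), (161, 117), (162, 114), (163, 111), (164, 112), (165, 115), (166, 113), (167, 114), (168, 113), (169, 114)]
140 133.7 143 133.9 146 133.6 149 133.8 152 133.5 155 117.9 158 117.8 161 118.1 164 117.9 167 133.6 170 134.0 173 133.8 176 133.9 179 134.0 notch [(array([514. , -22.5, 131.3]), 0.96)]
key_pin [(array([511.7, -22.2, 138.5]), 0.6), (array([512.9, -26.7, 131.8]), 0.57)]
collar [(array([514.4, -24.1, 133.7]), 0.7)]
handle_top [(array([508. , -26.4, 133.3]), 0.7)]
```

Axis ≈ (509.5, -26.2). The bar is at 147°, so the grinder's yaw is about -33°. The notch is at 159.5° and shows seat depth through it, so the carrier's yaw is about -20.6°. It needs about -12.4° of turn. I'll push the left end of the handle in +x from the near side, with the tool spun to about -33°.

```bash
python3 -m creep '[[255,9,14,0,-10.5],[255,9,14,0,-10.5],[255,9,14,0,-10.5],[255,9,14,0,-10],[255,0,0,0,-10]]'
python3 -m creep '[[255,0,0,-20,0],[255,0,0,0,0],[255,0,0,0,0]]'
```

```text
time: 3.45
position: [491.7, 8.1, 197.9]
eef_rot: [-3.14, -0.001, -0.578]
ft_force: [-0.8, -0.9, 0.5]
finger_gap: -0.1
grasp_force: 0.0
time: 3.82
position: [491.1, 6.8, 178.0]
eef_rot: [-3.141, -0.001, -0.574]
ft_force: [-0.0, -0.2, 0.3]
finger_gap: -0.2
grasp_force: 0.0
```

```bash
python3 -m creep '[[255,0,-1,-20,0],[255,0,-1,-18,0],[255,0,0,0,0],[255,4,0,0,0],[255,0,0,0,0]]'
cat > look.py <<'E'
import sys
from h import *
n=sys.argv[1];s=get_state();p,d=save("wrist",n);v,u=np.mgrid[0:400,0:640];X=unproj("wrist",u,v,d)
A=np.array([509.5,-26.2]);r=np.hypot(X[...,0]-A[0],X[...,1]-A[1])
k=(r<40)&(X[...,2]>float(sys.argv[2]))&(X[...,2]<float(sys.argv[2])+5)&(d>0)
# keep the component on the handle: exclude finger region by distance from TCP
Y=X-np.array(s["position"]);t=s["eef_rot"][2];a=Y[...,0]*np.cos(t)+Y[...,1]*np.sin(t);b=-Y[...,0]*np.sin(t)+Y[...,1]*np.cos(t)
if s["position"][2]<160:k&=~((a<11.5)&(abs(b)<22))
P=X[k][:,:2].astype(np.float32)
q=P-P.mean(0);w,V=np.linalg.eigh(q.T@q);V=V[:,1]*np.sign(V[1,1])
print(s["time"],s["position"],s["ft_force"],len(P),P.mean(0),"handle dir",np.degrees(np.arctan2(V[1],V[0])),"len",np.ptp(q@V),"z",np.median(X[k][:,2]))
cv2.imwrite(f"pics/{n}c.png",cv2.resize(p[:260,120:520,::-1],None,fx=2,fy=2))
E
python3 look.py w2 147
```

```text
time: 4.45
position: [495.8, 4.9, 140.2]
eef_rot: [-3.14, -0.002, -0.574]
ft_force: [0.4, -0.2, -0.2]
finger_gap: -0.2
grasp_force: 0.0
4.45 [495.82140079   4.9209534  140.22867876] [ 0.3560344  -0.24556561 -0.23984704] 2201 [509.1963   -26.567339] handle dir 69.55001 len 68.989044 z 148.64217792892927
```

View pics/w2c.png

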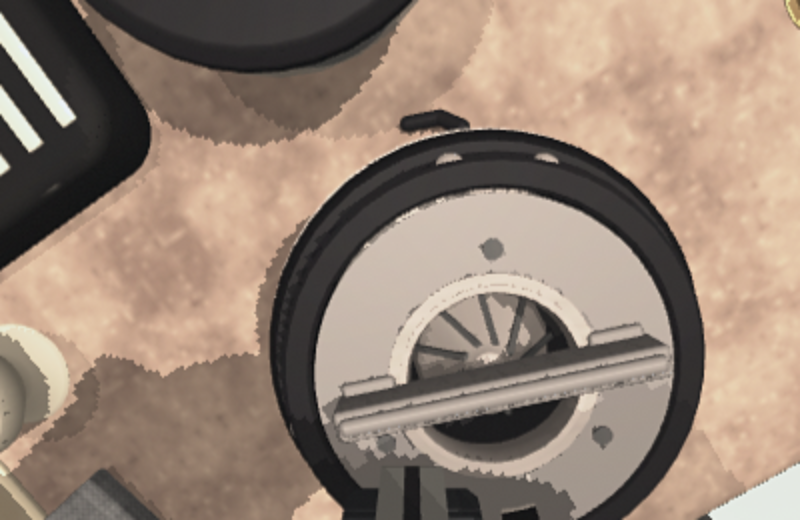

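The picture shows the closed fingertips at (412,490), just on the near side of the handle's left end, and the hopper well clear. The handle is at 69.5°. Pushing in +x.

```bash
python3 -m creep '[[255,5,0,0,0],[255,3,0,0,0],[255,2,0,0,0],[255,1,0,0,0],[255,0,0,0,0]]'
python3 look.py w3 147
```

```text
time: 5.12
position: [505.8, 4.9, 139.2]
eef_rot: [3.142, 0.0, -0.574]
ft_force: [-0.9, 0.1, -0.2]
finger_gap: 0.1
grasp_force: 0.0
5.125 [505.75976203   4.87475857 139.23051982] [-0.90989586  0.10979856 -0.23190856] 2246 [510.79648  -25.620508] handle dir 68.00708 len 68.87131 z 148.69821497548827
```

```bash
python3 -m creep '[[255,1.5,0,0,0],[255,1.5,0,0,0],[255,0.5,0,0,0],[255,0,0,0,0]]'
python3 look.py w4 147
```

```text
time: 5.68
position: [509.4, 4.8, 139.3]
eef_rot: [-3.141, -0.0, -0.574]
ft_force: [0.5, -1.0, -0.5]
finger_gap: 0.0
grasp_force: 0.1
5.675 [509.38140654   4.84337443 139.28858984] [ 0.50794262 -0.96034899 -0.52421086] 2158 [511.68686  -23.898659] handle dir 61.438812 len 68.657234 z 148.6944313886275
```

```bash
python3 -m creep '[[255,1,0,0,0],[255,1,0,0,0],[255,0,0,0,0]]'
python3 look.py w5 147
```

```text
time: 6.1
position: [511.5, 4.8, 139.3]
eef_rot: [-3.141, -0.0, -0.574]
ft_force: [0.1, 0.6, -0.2]
finger_gap: 0.1
grasp_force: 0.0
6.1 [511.45632201   4.84726216 139.31192033] [ 0.1238439   0.60350258 -0.23407716] 2205 [512.0417   -23.410667] handle dir 58.066086 len 68.9167 z 148.68721216516886
```

```bash
python3 -m creep '[[255,0.5,0,0,0],[255,0,0,0,0],[255,-10,1,0,0],[255,-5,0,20,0],[255,-15,-10,20,0]]'
python3 -m creep '[[255,-20,-10,10,10],[255,-20,-20,10,10],[255,0,-20,0,10],[255,0,0,0,10],[255,0,0,0,0]]'
python3 look.py w6 147; python3 - <<'E'
from h import *
p=cv2.imread("pics/w6.png");d=np.load("pics/w6.npy");v,u=np.mgrid[0:400,0:640];X=unproj("wrist",u,v,d)
c,R,th,o=disc_angles(p,509.5,-26.2);print(c,R)
b=th[(o["bar"]>75)&(th>130)&(th<165)];print("bar",b.min(),b.max(),b.mean())
ang=np.degrees(np.arctan2(X[...,1]-c[1],X[...,0]-c[0]))%360;r=np.hypot(X[...,0]-c[0],X[...,1]-c[1])
k=(r>35)&(r<39)&(X[...,2]<131)&(d>0)&(ang>110)&(ang<190);print("notch",np.percentile(ang[k],[1,50,99]),ang[k].mean(),np.percentile(X[k][:,2],[5,50,95]))
cv2.imwrite("pics/o6.png",ortho("wrist",p,133.5,509,-27,56,5))
E
```

```text
time: 6.78
position: [481.2, -3.4, 179.6]
eef_rot: [-3.141, 0.001, -0.573]
ft_force: [-0.2, 0.1, 0.2]
finger_gap: 0.0
grasp_force: 0.0
time: 7.4
position: [441.2, -54.3, 199.3]
eef_rot: [3.142, 0.0, 0.122]
ft_force: [1.0, 0.4, -0.6]
finger_gap: -0.1
grasp_force: 0.0
7.4 [441.18065862 -54.3492866  199.33971493] [ 0.99003904  0.40489588 -0.64518039] 1374 [511.8391   -23.118446] handle dir 57.059597 len 69.32155 z 148.6310770391096
[510.32350103 -25.70746246] 39.911744550212056
bar 144.5 151.5 148.0
notch [139.01835894 146.52552675 153.1545624 ] 146.16242007013102 [117.22553807 126.06627627 128.53836623]
```

View pics/o6.png

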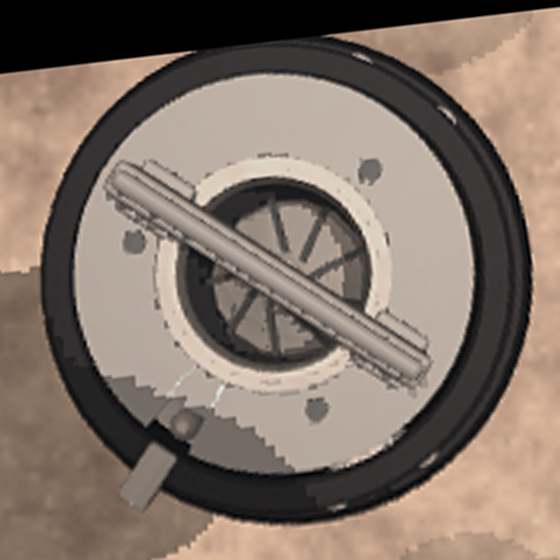

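The pin shows inside the notch at (185,422), right at the bar, and the handle is at 57°, so it's aligned. Now I'll go over the axis and press.

```bash
python3 -m creep '[[255,20,8,0,-10],[255,20,8,0,-10],[255,20,8,0,-10],[255,9,4,0,-10],[255,0,0,0,0]]'
python3 -m creep '[[255,0,0,-20,0],[255,0,0,-20,0],[255,0,0,-5,0],[255,0,0,0,0]]'
```

```text
time: 8.07
position: [511.0, -25.1, 199.1]
eef_rot: [3.142, 0.0, -0.574]
ft_force: [-0.5, -1.2, -0.2]
finger_gap: -0.2
grasp_force: 0.0
time: 8.57
position: [510.5, -26.2, 154.5]
eef_rot: [3.141, 0.0, -0.573]
ft_force: [0.5, 0.8, 0.2]
finger_gap: -0.1
grasp_force: 0.0
```

```bash
python3 -m creep '[[255,0,0,-3,0],[255,0,0,-2,0],[255,0,0,-2,0],[255,0,0,0,0]]'
```

```text
time: 9.07
position: [510.8, -26.3, 147.4]
eef_rot: [-3.142, -0.0, -0.574]
ft_force: [0.1, 0.1, 0.8]
finger_gap: 0.3
grasp_force: 0.0
```

```bash
python3 -m creep '[[255,0,0,-2,0],[255,0,0,-1,0],[255,0,0,0,0]]'; python3 -m creep '[[255,0,0,-2,0],[255,0,0,-1,0],[255,0,0,0,0]]'
```

```text
time: 9.45
position: [511.2, -26.1, 144.5]
eef_rot: [-3.141, -0.001, -0.574]
ft_force: [0.4, 0.1, 2.0]
finger_gap: -0.1
grasp_force: 1.0
time: 9.82
position: [510.4, -26.1, 140.9]
eef_rot: [3.141, 0.001, -0.574]
ft_force: [0.5, 0.2, -0.6]
finger_gap: -0.1
grasp_force: 0.0
```

```bash
python3 -m creep '[[255,0,0,-2,0],[255,0,0,-1,0],[255,0,0,0,0]]'; python3 -m creep '[[255,0,0,-1,0],[255,0,0,-1,0],[255,0,0,0,0]]'
```

```text
time: 10.2
position: [510.7, -26.2, 138.6]
eef_rot: [3.142, -0.0, -0.574]
ft_force: [-1.1, 0.1, 3.8]
finger_gap: 0.1
grasp_force: 2.1
time: 10.58
position: [511.3, -26.1, 138.3]
eef_rot: [-3.141, -0.002, -0.574]
ft_force: [-4.8, 0.1, 20.7]
finger_gap: -0.2
grasp_force: 10.5
```

```bash
python3 -m creep '[[255,0,0,-1,0],[255,0,0,0,0],[255,0,0,5,0],[255,0,0,25,0],[255,0,0,25,0]]'
python3 -m creep '[[255,-30,-15,0,10],[255,-35,-15,0,10],[255,0,0,0,10],[255,0,0,0,10],[255,0,0,0,0]]'
python3 look.py w7 134; python3 - <<'E'
from h import *
p=cv2.imread("pics/w7.png");d=np.load("pics/w7.npy");v,u=np.mgrid[0:400,0:640];X=unproj("wrist",u,v,d)
r=np.hypot(X[...,0]-510,X[...,1]+26);k=(r>25)&(r<37)&(d>0)&(X[...,2]<125)&(X[...,2]>119)
A=np.c_[X[k][:,:2]-[510,-26],np.ones(k.sum())];s=np.linalg.lstsq(A,X[k][:,2],rcond=None)[0];print("disc plane tilt deg",np.degrees(s[:2]),"z",s[2],k.sum())
cv2.imwrite("pics/o7.png",ortho("wrist",p,122.5,510,-26,56,5))
E
```

```text
time: 11.2
position: [510.5, -26.2, 190.6]
eef_rot: [3.141, 0.001, -0.574]
ft_force: [-0.3, 0.3, 0.4]
finger_gap: -0.1
grasp_force: 0.0
time: 11.82
position: [445.7, -56.3, 190.1]
eef_rot: [-3.141, 0.0, 0.123]
ft_force: [-0.1, -0.3, -1.0]
finger_gap: 0.1
grasp_force: 0.0
11.825 [445.70827821 -56.34449001 190.14720701] [-0.07622444 -0.34478501 -1.00908539] 1620 [510.05496  -26.341095] handle dir 54.066654 len 69.96294 z 136.92721819023552
disc plane tilt deg [-0.02259518  0.03336706] z 122.10323452192829 6305
```

View pics/o7.png

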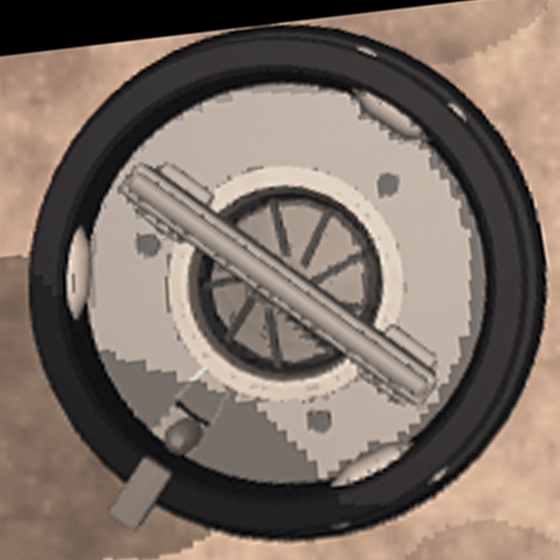

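The disc is level (tilt under 0.05°) at z 122.1 against the expected 122.5. All three catches show above it, at (78,272), (390,110) and (370,465), and the pin stands in the notch at (182,433). Nothing is touching the robot, so I'm handing in.

```bash
python3 -c "
from workcell import sign_off;print(sign_off())"
```

```text
the job is handed in; nothing more can be done
None
```

The burr carrier was turned about 12° until its notch stood over the key pin, then pressed home; the last picture shows it level with all three catches over it, and the job was handed in at about 12 s with the arm clear.

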